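Lay out the roast samples and the weighing cup

TASK

Get the roastery's tasting bench ready. Stand the three sample tins upright, centred on the three cork spots of the dark wooden board, from light to dark starting at the board's brass end: the cream tin next to the brass end, the amber-orange tin in the middle between the other two, and the near-black tin next to the black rubber end. Also stand the blue cup in the middle of the scale's round steel pan and close it with the steel lid on top, and do it all without tipping anything over or disturbing the jar and the tamper.

Things in the scene. Friction and masses are not known exactly. Their poses are not given: they have to be found in the camera images.
- cream_tin_mid (a point): a closed cylindrical sample tin, 52 mm in diameter and 70 mm tall, standing upright, pale cream all over with a thin steel band; point at its centre, 35 mm above its underside; z is its axis (up)
- amber_tin_mid (a point): a closed cylindrical sample tin, 52 mm in diameter and 70 mm tall, standing upright, amber-orange all over with a thin steel band; point at its centre, 35 mm above its underside; z is its axis (up)
- dark_tin_mid (a point): a closed cylindrical sample tin, 52 mm in diameter and 70 mm tall, standing upright, near-black all over with a thin steel band; point at its centre, 35 mm above its underside; z is its axis (up)
- cup_mid (a point): a blue ceramic cup without handle, straight-sided, 60 mm in outer diameter and 70 mm tall, wall 3 mm, open at the top (inner diameter 54 mm); point on its axis 35 mm above its underside; z up
- lid_knob (a point): a round steel lid with a tall red knob, standing as it will sit on the cup. A plug 40 mm in diameter and 4 mm high below (it drops inside the cup's mouth), then a disc 72 mm in diameter and 4 mm thick (it rests on the cup's rim), then the upright knob, 24 mm in diameter and 36 mm tall. Point on the axis in the knob, 30 mm above the plug's underside, 22 mm above the disc's top, 14 mm below the knob's top; z up. With the lid seated this point is 96 mm above the cup's underside
- scale: a flat black bench scale, fixed to the table, 150 x 150 mm, with a round steel pan 120 mm in diameter whose top is 24 mm above the table; origin on the table under the pan's centre; z up. The pan does not move
- board: a dark wooden board, fixed to the table, 100 mm (its x) by 340 mm (its y), top 12 mm above the table, with three flush cork spots 66 mm in diameter on its long centre line at its y = -100, 0 and +100 mm; origin on the table under the middle spot. A brass cap lies across one end and a black rubber cap across the other (which is which varies), each 24 mm long and standing 6 mm above the board's top
- brass_cap: the brass cap across one end of the board, fixed, 90 x 24 x 6 mm; origin at the centre of its underside, 156 mm from the middle cork spot and 56 mm from the nearest one
- jar: a bystander: an amber glass jar with a green cap, 66 mm in diameter, 75 mm tall. It stands loose beyond the work and must be left where it is; origin at the centre of its underside.
- tamper: a bystander: a turned pale-wood tamper, 58 mm in diameter at its foot, 74 mm tall. It stands loose beyond the work and must be left where it is; origin at the centre of its underside.

How it is judged:
By the outcome, as a careful person would: the job done as asked, in the order asked, and still so for the second after the job is handed in, with the robot touching nothing.
It also fails if it takes over 128 s, if anything falls off the work surface, if the arm or the gripper's body presses on something with over 40 N, if the wrist force passes 120 N, or if a joint passes its speed limit or range.

ROBOT

A 6-joint arm with a two-finger parallel gripper is mounted at the origin on the work surface. World frame = base frame: x ahead of the robot, y to its left, z up, the work surface at z = 0. Lengths are in mm, angles in rad, forces in N, time in s.
With the tool pointing down it reaches from about 350 to 850 mm from the base axis. Payload 8.1 kg.
Tool frame: the origin (TCP) lies midway between the tips of the shut fingers; the grasp point (between the pads) lies 19 mm behind it; z points along the fingers, y is the line along which they close (so a half turn about z gives the same grasp; the last joint's range is limited). The gripper opens to 85 mm and grips with 20 to 120 N. Pads are 22 mm wide; open, the fingers measure 114 mm over their backs; the gripper's body (76 mm by 85 mm) begins 54 mm behind the grasp point. The pads swing forward as they close: fully open they stand 13 mm farther back than shut.
Start: joints at [1.136, 0.13, 1.488, -0, 1.523, -0.085], TCP at [205.605, 563.677, 195.692] pointing down, gripper open.
Joint ranges: [-2.96, 2.96], [-0.89, 2.26], [0.02, 2.5], [-1.34, 4.48], [0, 2.73], [-2.66, 2.66]. Speed limits (rad/s): [2.39, 2.39, 2.79, 3.14, 3.14, 3.14].

INTERFACE

Orientations are given as [roll, pitch, yaw] about the fixed x, y, z axes, in that order (R = Rz(yaw) Ry(pitch) Rx(roll)).
In Python, from station import * gives the robot as it stands.
- The arm moves only by the tool jog_arm, never from a script. Its argument "targets" is text: rows parted by semicolons, each of 7 numbers parted by spaces: the shift along the tool's x, y, z in mm, then the turn, a rotation vector about the tool's x, y, z in degrees, then the opening, from -1 (shut) to 1 (fully open). A call has 1 to 8 rows; each row shifts and turns the commanded pose from where the row before left it, along the tool's axes as they then stand; what a row does not reach is not made up. A row lasts 1/10 s, in which the tool goes at most 50 mm and 8.59 degrees, less where a joint would pass 70% of its speed; a pose out of reach is approached as far as the arm can. A call with a gripper value outside its range is refused whole. The fingers move at their own pace and stop on an object; "grip_force" is the grip in N (left out, the last holds). Time passes only in rows, so rows that do not move let the fingers close. It gives the time, the measured TCP pose, the force, the opening and the grip force at its end, in the units of the state.
- state(): the state, without advancing time (a new reading comes with each control period).
- get_image(name): name is "side" or "top"; returns (picture, depth): 420x560x3 uint8, red, green, blue; 420x560 float32, mm along the optical axis (not along the pixel's ray), 0 where there is no reading.
- camera_info(name): a dict with "camera_matrix" (3x3 intrinsics, pixels), "dist_coeffs" ([k1, k2, p1, p2, k3] as OpenCV has them; the pictures are not rectified), "position" and "orientation" of the camera in the world. Camera axes: x right, y up, looking along -z (the intrinsics and any distortion apply to the point x, -y, -z); pixel columns grow to the right and rows downward; lengths in mm; the calibration is good to about 2 mm. A picture is of the moment at which its call begins. camera_info takes no time and is no camera call.
- finish_job(): hands the job in; it is judged then, once.
Trained networks look in the newest picture that a camera, given by its name, has taken for a name from the list of things; names that differ only in an ending like _2 or _b are one class to them, and where a whole thing is asked for, a point or a joint stands for the part that bears it (a point fixed in the world has none). Each returns a list of dicts, best first, with "conf" (0 to 1); they miss things now and then, are a little off and sometimes report something else, mostly with a low value. They report only what shows in the picture. A call takes as long as a camera call.
- find_in(target, camera): "rect" ([left, top, right, bottom] in pixels, round what is visible of it).
- masks_of(target, camera): "mask" (420x560 bool, what is visible of it) and "rect" ([left, top, right, bottom] in pixels, round what is visible of it).
- landmark_of(target, camera): "xy" ([column, row] in pixels: a listed point, or the origin of a listed thing).
The state is a dict: "t": time; "joint_pos": joint angles; "qvel": joint speeds; "tau": joint torques, N m; "tool_pos": TCP position; "ee_rot": TCP orientation; "ft_force": force on the tool from outside, world axes, zero at the start; "wrist_torque": the same for the moment, N m; "gripper_width": opening from 0.0 (shut) to 1.0 (fully open); "grasp_force": force on a finger pad.
Only numpy, scipy, OpenCV 4.12 (cv2) and the standard library are available. Lean on these libraries where they do the work, as an engineer would, in place of code of your own. Each camera call takes 0.05 s, during which the arm holds its last target. There are 200 camera calls.

## Working session

There is one attempt and no reset: what is moved stays moved. The work goes in short steps, Python scripts to look and compute and a tool call to move; the robot and the scene stay as the last step left them, time stands still between calls to the robot, and variables do not carry over. Pictures are saved under pics/ and viewed, at most 14 in all, crops included, and the job is handed in when it is done.

Besides the shell and the picture viewer there is one more tool, called after ">>>" by a JSON object that holds its "op" and its "data". jog_arm: Moves the arm, as the interface text tells. Its arguments: {"type":"object","properties":{"targets":{"type":"string"},"grip_force":{"type":"number"}},"required":["targets"]}

```bash
ls; mkdir -p pics; python3 - <<'E'
from station import *
import cv2,numpy as np
np.set_printoptions(precision=3,suppress=True)
for c in("top","side"):
    p,d=get_image(c); cv2.imwrite(f"pics/{c}0.png",p[:,:,::-1]); print(camera_info(c))
print(state())
E
```

```text
pics
{'camera_matrix': array([[456.816,   0.   , 281.25 ],
       [  0.   , 456.816, 209.449],
       [  0.   ,   0.   ,   1.   ]]), 'dist_coeffs': array([-0.047,  0.   ,  0.   ,  0.   ,  0.   ]), 'position': array([ 516.345,    0.238, 1067.209]), 'orientation': array([ 0.077,  0.003, -1.554])}
{'camera_matrix': array([[489.799,   0.   , 275.597],
       [  0.   , 489.799, 209.698],
       [  0.   ,   0.   ,   1.   ]]), 'dist_coeffs': array([0.002, 0.   , 0.   , 0.   , 0.   ]), 'position': array([ 116.916, -914.661,  833.373]), 'orientation': array([ 0.914,  0.017, -0.512])}
{'t': 0.1, 'joint_pos': array([ 1.136,  0.131,  1.489,  0.   ,  1.523, -0.085]), 'qvel': array([-0.002, -0.002, -0.002,  0.001, -0.002, -0.   ]), 'tau': array([  0.001, -57.095, -50.195,  -0.   ,   0.008,   0.   ]), 'tool_pos': array([205.332, 563.165, 194.739]), 'ee_rot': array([-3.14 , -0.   ,  2.792]), 'ft_force': array([ 0.675, -0.561, -0.455]), 'wrist_torque': array([-0.001,  0.006,  0.058]), 'grasp_force': 0.0, 'gripper_width': 0.9955835997694468}
```

View pics/top0.png

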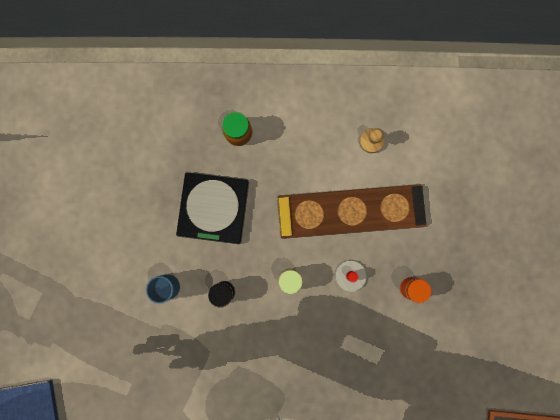

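View pics/side0.png

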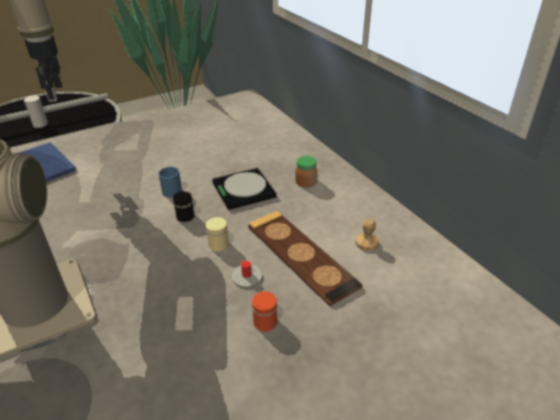

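```bash
cat > h.py <<'E'
from station import *
import cv2,numpy as np
from scipy.spatial.transform import Rotation as R
np.set_printoptions(precision=1,suppress=True)
def ray(c,uv):
    i=camera_info(c)
    n=cv2.undistortPoints(np.array([[uv]],float),i["camera_matrix"],i["dist_coeffs"])[0,0]
    return i["position"],R.from_euler("xyz",i["orientation"]).apply([n[0],-n[1],-1])
def at_z(c,uv,z):
    p,d=ray(c,uv); return p+d*(z-p[2])/d[2]
def two(uv1,uv2):
    # closest point between top and side rays, plus gap
    p,d=ray("top",uv1);q,e=ray("side",uv2)
    s,t=np.linalg.lstsq(np.c_[d,-e],q-p,rcond=None)[0]
    a,b=p+s*d,q+t*e
    return (a+b)/2,np.linalg.norm(a-b)
E
python3 - <<'E'
from h import *
Z=dict(cream_tin_mid=35,amber_tin_mid=35,dark_tin_mid=35,cup_mid=35,lid_knob=30,scale=0,board=0,brass_cap=12,jar=0,tamper=0)
get_image("top");get_image("side")
for n,z in Z.items():
    for c in("top","side"):
        for r in landmark_of(n,c)[:2]: print(n,c,round(r["conf"],2),np.array(r["xy"]),at_z(c,r["xy"],z))
E
```

```text
cream_tin_mid top 0.82 [286.9 278.5] [440.8 -10.8  35. ]
cream_tin_mid top 0.2 [414.8 287.8] [ 424.3 -298.6   35. ]
cream_tin_mid side 0.89 [217.7 235.7] [435.4 -25.4  35. ]
cream_tin_mid side 0.5 [184.  207.1] [405.1 129.6  35. ]
amber_tin_mid top 0.68 [414.8 290.7] [ 417.8 -298.6   35. ]
amber_tin_mid side 0.61 [264.1 308.3] [ 424.1 -291.7   35. ]
amber_tin_mid side 0.5 [187.3 209. ] [409.8 117.1  35. ]
dark_tin_mid top 0.93 [220.5 294. ] [403.7 137.4  35. ]
dark_tin_mid side 0.73 [185.6 210.4] [403.6 113.7  35. ]
cup_mid top 0.85 [166.5 286.8] [417.3 259.5  35. ]
cup_mid top 0.46 [415.2 292. ] [ 414.9 -299.5   35. ]
cup_mid side 0.83 [171.8 180.5] [420.6 268.7  35. ]
lid_knob top 0.94 [352.1 276.7] [ 446.8 -157.9   30. ]
lid_knob side 0.6 [244.8 267.7] [ 445.3 -157.    30. ]
scale top 0.67 [211.3 207.5] [600.5 168.8   0. ]
scale side 0.95 [244.5 191.7] [598.1 155.1   0. ]
board top 0.82 [352.3 212.1] [ 595.1 -162.     0. ]
board side 0.71 [301.5 253.9] [ 601.5 -156.4   -0. ]
brass_cap top 0.69 [284.8 216.8] [580.8  -4.   12. ]
brass_cap side 0.51 [263.  218.4] [578.9   3.8  12. ]
jar top 0.8 [236.9 131.1] [783.9 113.2   0. ]
jar top 0.28 [287.2 279.3] [436.4 -11.9   0. ]
jar side 0.66 [170.2 181.7] [427.5 316.8   0. ]
jar side 0.6 [307.8 180.1] [789.5 111.5   0. ]
tamper top 0.72 [353.1 213.4] [ 592.1 -163.9    0. ]
tamper top 0.67 [372.  141.1] [ 765.  -208.4    0. ]
tamper side 0.79 [366.6 241.6] [ 769.2 -201.2    0. ]
```

The top view shows the cup at (162,289), dark tin (221,294), cream tin (290,282), lid (351,276) and amber tin (416,290). The board's brass cap is at its left end (285,216), with the pan at (213,206), and the jar and tamper beyond at (236,128) and (373,137). Next I fit these precisely.

```bash
cat >> h.py <<'E'
def cloud(c="top"):
    p,d=get_image(c); i=camera_info(c); h,w=d.shape
    uv=np.stack(np.meshgrid(np.arange(w),np.arange(h)),-1).reshape(-1,1,2).astype(float)
    n=cv2.undistortPoints(uv,i["camera_matrix"],i["dist_coeffs"])[:,0]
    D=R.from_euler("xyz",i["orientation"]).apply(np.c_[n[:,0],-n[:,1],-np.ones(len(n))])
    X=i["position"]+D*d.reshape(-1,1)
    X[d.ravel()==0]=np.nan
    return p.reshape(-1,3),X,D,i["position"]
def blob(S,xy,r,z0,z1,z,sel=None):
    """enclosing circle centre / mean of points in height band, replaced on plane z"""
    p,X,D,o=S
    m=(np.hypot(X[:,0]-xy[0],X[:,1]-xy[1])<r)&(X[:,2]>z0)&(X[:,2]<z1)
    if sel is not None: m&=sel(cv2.cvtColor(p[None],cv2.COLOR_RGB2HSV)[0].astype(int))
    Q=o+D[m]*((z-o[2])/D[m][:,2])[:,None]; Q=Q[:,:2].astype(np.float32)
    c,rad=cv2.minEnclosingCircle(Q)
    return Q.mean(0),np.array(c),2*rad,m.sum(),np.median(X[m,2]),X[m,2].std()
E
python3 - <<'E'
from h import *
S=cloud()
for n,xy in dict(cream=(438,-18),amber=(421,-298),dark=(404,125),cup=(418,264)).items(): print(n,*blob(S,xy,60,62,80,70))
print("knob",*blob(S,(446,-158),40,36,55,44))
print("disc",*blob(S,(446,-158),60,4,13,8))
pan=lambda h:(h[:,1]<60)&(h[:,2]>110)
print("pan",*blob(S,(600,162),80,18,32,24,pan))
p,X,D,o=S
i=camera_info("top")
for n,uv in dict(s1=(309,214),s2=(352,211),s3=(395,208)).items():
    c=at_z("top",uv,12)
    for t in(110,):
        print(n,c,*blob(S,c,42,6,20,12,lambda h:(h[:,2]>t)&(h[:,0]<25)))
br=lambda h:(h[:,1]>120)&(h[:,2]>110)&(h[:,0]>18)
print("brass",*blob(S,at_z("top",(285,217),18),62,10,26,18,br))
E
```

```text
cream [437.1 -17.6] [437.1 -17.8] 51.54593276977539 447 69.91494618916863 1.8662705232390193
amber [ 421.6 -297.1] [ 422.  -296.8] 53.42658996582031 443 70.00379148605839 2.1013534388513
dark [405.  134.1] [405.4 133.9] 52.45274353027344 454 69.70176849252124 1.9606572792378212
cup [415.8 264.5] [414.9 266.6] 60.76748275756836 142 68.5877814439649 2.6172344834046166
knob [ 447.5 -157.5] [ 447.8 -157.2] 24.139657974243164 92 43.26764326012693 2.0940357536690613
disc [ 447.5 -157.6] [ 448.9 -159.2] 115.153076171875 630 7.71374806920619 1.7504230822659947
pan [603.8 163.6] [603.9 163.7] 119.08414459228516 2068 23.491739196159415 1.958227711694799
s1 [588.2 -59.9  12. ] [587.7 -59.6] [588.2 -59.1] 67.91690826416016 663 12.180761172339317 1.9571704727082015
s2 [ 596.8 -159.5   12. ] [ 597.4 -159. ] [ 597.7 -159.1] 67.58412170410156 664 12.079773115414014 1.8637214541409266
s3 [ 605.4 -259.6   12. ] [ 606.6 -258.2] [ 606.8 -258.4] 68.62525939941406 660 12.272425143359328 1.9243311086995645
brass [582.1  -3.4] [582.2  -4.1] 89.21527862548828 404 17.322722113572468 2.290328786886861
```

>>> {"op": "jog_arm", "data": {"targets": "0 0 0 0 0 8.5 1;0 0 0 0 0 8.5 1;0 0 0 0 0 8.5 1;0 0 0 0 0 8.5 1;0 0 0 0 0 8.5 1;0 0 0 0 0 8.5 1;0 0 0 0 0 8.5 1;0 0 0 0 0 8.5 1"}}

```text
t: 2.05
tool_pos: [205.6, 563.7, 195.7]
ee_rot: [3.142, -0.0, 1.599]
ft_force: [-0.2, -0.2, 0.4]
gripper_width: 1.003
grasp_force: 0.0
```

>>> {"op": "jog_arm", "data": {"targets": "-37 26.2 0 0 0 1.6 1;-37 26.2 0 0 0 0 1;-37 26.2 0 0 0 0 1;-37 26.2 0 0 0 0 1;-37 26.2 0 0 0 0 1;-37 26.2 0 0 0 0 1;-37 26.2 0 0 0 0 1;-37 26.2 0 0 0 0 1", "grip_force": 40}}

```text
t: 2.85
tool_pos: [418.9, 268.2, 196.0]
ee_rot: [3.141, -0.0, 1.577]
ft_force: [0.6, 0.8, 0.6]
gripper_width: 1.0
grasp_force: 0.0
```

>>> {"op": "jog_arm", "data": {"targets": "0 0 0 0 0 0.3 1;0 0 10 0 0 0 1"}}

```text
t: 3.05
tool_pos: [419.5, 269.6, 187.0]
ee_rot: [3.139, -0.002, 1.569]
ft_force: [0.4, 0.0, -0.1]
gripper_width: 1.001
grasp_force: 0.0
```

>>> {"op": "jog_arm", "data": {"targets": "-2.5 -4.3 30 0 0 0 1;0 0 35 0 0 0 1;0 0 35 0 0 0 1;0 0 35 0 0 0 1;0 0 30 0 0 0 1;0 0 0 0 0 0 1"}}

```text
t: 3.65
tool_pos: [408.5, 266.4, 15.4]
ee_rot: [-3.133, 0.004, 1.574]
ft_force: [-0.6, 0.8, 0.3]
gripper_width: 1.001
grasp_force: 0.0
```

>>> {"op": "jog_arm", "data": {"targets": "0 0 0 0 0 0 1;0 0 0 0 0 0 1"}}

```text
t: 3.85
tool_pos: [414.8, 268.5, 22.6]
ee_rot: [3.139, -0.001, 1.573]
ft_force: [0.9, -1.0, 1.0]
gripper_width: 1.003
grasp_force: 0.0
```

>>> {"op": "jog_arm", "data": {"targets": "-1.8 0 2 0 0 0 1;0 0 0 0 0 0 1;0 0 0 0 0 0 -1;0 0 0 0 0 0 -1;0 0 0 0 0 0 -1;0 0 0 0 0 0 -1;0 0 0 0 0 0 -1;0 0 0 0 0 0 -1"}}

```text
t: 4.65
tool_pos: [414.4, 265.7, 19.8]
ee_rot: [3.141, -0.001, 1.572]
ft_force: [-0.9, -0.7, 7.3]
gripper_width: 0.689
grasp_force: 41.3
```

>>> {"op": "jog_arm", "data": {"targets": "0 0 -8 0 0 0 -1;0 0 -16 0 0 0 -1;0 0 -20 0 0 0 -1;0 0 -16 0 0 0 -1;-4 8 0 0 0 0 -1;-8 16 0 0 0 0 -1;-14 26 0 0 0 0 -1;-16 28 0 0 0 0 -1"}}

```text
t: 5.45
tool_pos: [492.5, 222.2, 77.1]
ee_rot: [-3.14, 0.001, 1.573]
ft_force: [0.0, 0.9, -1.6]
gripper_width: 0.688
grasp_force: 43.6
```

>>> {"op": "jog_arm", "data": {"targets": "-16 28 0 0 0 0 -1;-16 28 0 0 0 0 -1;-14 26 0 0 0 0 -1;-8 18 0 0 0 0 -1;-4 8 0 0 0 0 -1;0 3 0 0 0 0 -1;0 0 0 0 0 0 -1;0 0 0 0 0 0 -1"}}

```text
t: 6.25
tool_pos: [602.0, 166.1, 78.2]
ee_rot: [-3.14, 0.0, 1.573]
ft_force: [1.2, 0.4, -2.0]
gripper_width: 0.686
grasp_force: 43.7
```

>>> {"op": "jog_arm", "data": {"targets": "-3.2 1.8 6 0 0 0 -1;0 0 10 0 0 0 -1;0 0 8 0 0 0 -1;0 0 4 0 0 0 -1;0 0 2 0 0 0 -1;0 0 1 0 0 0 -1;0 0 0 0 0 0 -1;0 0 0 0 0 0 -1"}}

```text
t: 7.05
tool_pos: [605.0, 162.5, 48.1]
ee_rot: [3.141, -0.0, 1.572]
ft_force: [0.2, -0.0, -2.0]
gripper_width: 0.688
grasp_force: 43.7
```

>>> {"op": "jog_arm", "data": {"targets": "0 -0.5 2 0 0 0 -1;0 0 1 0 0 0 -1;0 0 0.5 0 0 0 -1;0 0 0.5 0 0 0 -1;0 0 0 0 0 0 -1;0 0 0 0 0 0 -1"}}

```text
t: 7.65
tool_pos: [604.2, 162.5, 43.9]
ee_rot: [3.142, -0.0, 1.572]
ft_force: [-1.8, 0.2, 1.9]
gripper_width: 0.691
grasp_force: 44.0
```

Contact (force sign changed). Release, rise, and head for the lid at (447.6, -157.4).

>>> {"op": "jog_arm", "data": {"targets": "0 0 0 0 0 0 0;0 0 0 0 0 0 1;0 0 0 0 0 0 1;0 0 0 0 0 0 1;0 0 0 0 0 0 1;0 0 -8 0 0 0 1;0 0 -25 0 0 0 1;0 0 -40 0 0 0 1"}}

```text
t: 8.45
tool_pos: [601.8, 162.0, 114.7]
ee_rot: [-3.136, 0.001, 1.572]
ft_force: [0.6, -0.2, -0.6]
gripper_width: 1.003
grasp_force: 0.0
```

>>> {"op": "jog_arm", "data": {"targets": "-12 -6 -15 0 0 0 1;-30 -15 0 0 0 0 1;-40 -19 0 0 0 0 1;-42 -20 0 0 0 0 1;-42 -20 0 0 0 0 1;-42 -20 0 0 0 0 1;-42 -20 0 0 0 0 1;-36 -18 0 0 0 0 1"}}

```text
t: 9.25
tool_pos: [465.6, -125.6, 132.6]
ee_rot: [3.14, 0.001, 1.572]
ft_force: [0.0, -0.5, -0.1]
gripper_width: 1.001
grasp_force: 0.0
```

>>> {"op": "jog_arm", "data": {"targets": "-24 -12 0 0 0 0 1;-10 -6 0 0 0 0 1;0 0 0 0 0 0 1;0 0 0 0 0 0 1;0 0 0 0 0 0 1"}}

```text
t: 9.75
tool_pos: [449.1, -156.6, 131.8]
ee_rot: [3.141, -0.0, 1.573]
ft_force: [-0.7, 0.1, 0.0]
gripper_width: 1.008
grasp_force: 0.0
```

```bash
python3 - <<'E'
from h import *
print(state()["tool_pos"])
S=cloud()
print("cup",*blob(S,(604,163),70,86,104,94))
print("pan",*blob(S,(600,162),80,18,32,24,lambda h:(h[:,1]<60)&(h[:,2]>110)))
print("knob",*blob(S,(446,-158),40,36,55,44))
E
```

```text
[ 449.1 -156.6  131.8]
cup [604.4 164.4] [603.7 163.6] 60.980491638183594 148 92.472287933183 2.4772278433410233
pan [600.9 160.6] [603.9 163.7] 119.08414459228516 1305 23.44661213472682 1.9468130757220692
knob [ 448.  -156.1] [ 447.6 -156.8] 23.827959060668945 83 43.19592711815062 2.215554053637439
```

>>> {"op": "jog_arm", "data": {"targets": "-0.5 -1.5 15 0 0 0 1;0 0 30 0 0 0 1;0 0 35 0 0 0 1;0 0 22 0 0 0 1;0 0 10 0 0 0 1;0 0 4 0 0 0 1;0 0 0 0 0 0 1;0 0 0 0 0 0 1"}}

```text
t: 10.6
tool_pos: [448.1, -158.6, 16.9]
ee_rot: [3.14, 0.001, 1.572]
ft_force: [0.9, 0.1, 0.9]
gripper_width: 1.0
grasp_force: 0.0
```

>>> {"op": "jog_arm", "data": {"targets": "0 0 0 0 0 0 -1;0 0 0 0 0 0 -1;0 0 0 0 0 0 -1;0 0 0 0 0 0 -1;0 0 0 0 0 0 -1;0 0 0 0 0 0 -1;0 0 0 0 0 0 -1;0 0 0 0 0 0 -1"}}

```text
t: 11.4
tool_pos: [447.0, -158.2, 15.7]
ee_rot: [-3.142, -0.0, 1.572]
ft_force: [0.1, -1.0, 0.3]
gripper_width: 0.001
grasp_force: 0.0
```

```bash
python3 - <<'E'
from h import *
s=state();print(s["gripper_width"],s["grasp_force"],s["tool_pos"])
for c,(u,v) in dict(top=(352,276),side=(244,265)).items():
    p,d=get_image(c); a=p[max(0,v-60):v+60,u-80:u+80]; cv2.imwrite(f"pics/{c}1.png",cv2.resize(a[:,:,::-1],None,fx=4,fy=4))
a=cv2.imread("pics/top1.png");b=cv2.imread("pics/side1.png");h=min(len(a),len(b))
cv2.imwrite("pics/k1.png",cv2.resize(np.hstack([a[:h],b[:h]]),(800,300)))
E
```

```text
0.0008560741329282461 0.0 [ 447.  -158.2   15.7]
```

View pics/k1.png

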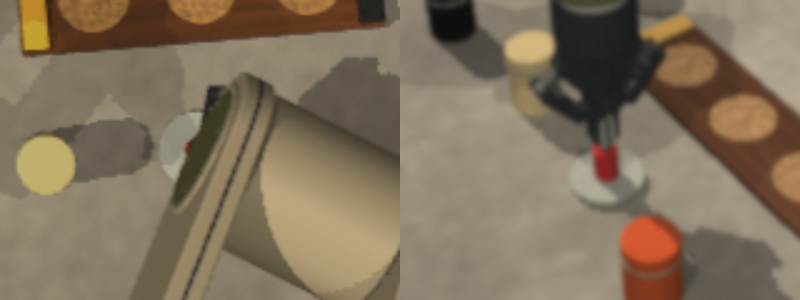

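The lid stands upright with the fingers shut around or above the knob's upper part, at side pixel ≈(247,263). I compare that with the projected heights.

```bash
python3 - <<'E'
from h import *
def proj(c,P):
    i=camera_info(c);q=R.from_euler("xyz",i["orientation"]).inv().apply(np.array(P,float)-i["position"])
    return cv2.projectPoints(np.array([[q[0],-q[1],-q[2]]]),np.zeros(3),np.zeros(3),i["camera_matrix"],i["dist_coeffs"])[0][0,0]
for z in(0,8,16,30,44,60): print(z,proj("side",(447.5,-157.5,z)))
S=cloud("side");p,X,D,o=S;X=X.reshape(420,560,3);p=p.reshape(420,560,3)
for v in range(235,285,3): print(v,*[(X[v,u],p[v,u]) for u in(241,245,249)])
E
cp h.py h2.py
```

```text
0 [246.4 276.6]
8 [246.2 274.2]
16 [246.1 271.8]
30 [245.7 267.5]
44 [245.4 263.2]
60 [245.  258.1]
235 (array([ 433.9, -176.3,  149.5]), array([31, 32, 31], dtype=uint8)) (array([ 446.3, -169.5,  139.1]), array([31, 32, 32], dtype=uint8)) (array([ 451.6, -178.6,  143.6]), array([29, 31, 32], dtype=uint8))
238 (array([ 433.5, -176. ,  141. ]), array([29, 30, 30], dtype=uint8)) (array([ 445.5, -170. ,  131.2]), array([30, 30, 31], dtype=uint8)) (array([ 451.4, -178. ,  134.6]), array([29, 30, 30], dtype=uint8))
241 (array([ 432.6, -176.8,  133.4]), array([31, 32, 32], dtype=uint8)) (array([ 453.2, -151.4,  105. ]), array([32, 32, 33], dtype=uint8)) (array([ 451.5, -176.8,  125. ]), array([29, 30, 31], dtype=uint8))
244 (array([ 432.9, -174.8,  123. ]), array([31, 32, 33], dtype=uint8)) (array([ 442. , -175.7,  119.7]), array([34, 34, 34], dtype=uint8)) (array([ 453. , -172.5,  112.3]), array([31, 31, 31], dtype=uint8))
247 (array([ 433.6, -171.8,  111.6]), array([29, 31, 30], dtype=uint8)) (array([ 442.7, -172.8,  108.3]), array([34, 34, 35], dtype=uint8)) (array([ 452.9, -171.6,  102
[... 1901 characters left out ...]
3,   18. ]), array([113,  35,  32], dtype=uint8))
277 (array([ 432.4, -160.2,    8.8]), array([170, 164, 145], dtype=uint8)) (array([ 438.9, -168.7,   12.9]), array([128,  76,  68], dtype=uint8)) (array([ 448.6, -169.8,    9. ]), array([114,  86,  77], dtype=uint8))
280 (array([ 428.7, -167.6,    7.3]), array([174, 171, 152], dtype=uint8)) (array([ 435.5, -175.3,   10.7]), array([161, 158, 140], dtype=uint8)) (array([ 444.4, -177.9,    8.4]), array([116, 114, 102], dtype=uint8))
283 (array([ 424.6, -175.9,    7. ]), array([174, 171, 151], dtype=uint8)) (array([ 432.7, -180.5,    6.8]), array([171, 168, 149], dtype=uint8)) (array([ 442. , -182.1,    3.4]), array([154, 151, 135], dtype=uint8))
```

The side depth puts the real finger tips at about z = 45 while the reported TCP is 15.7. So the fingers closed above the knob, and the tool's tips are about 30 mm higher than the brief implies. The lid hasn't moved. I'll open and go lower, watching force.

>>> {"op": "jog_arm", "data": {"targets": "0 0 0 0 0 0 1;0 0 0 0 0 0 1;0 0 0 0 0 0 1;0 0 0 0 0 0 1;0 0 0 0 0 0 1;0 0 0 0 0 0 1;0 0 8 0 0 0 1;0 0 6 0 0 0 1"}}

```text
t: 12.35
tool_pos: [446.9, -158.2, 1.0]
ee_rot: [-3.142, -0.0, 1.572]
ft_force: [0.4, 0.1, -0.3]
gripper_width: 1.003
grasp_force: 0.0
```

>>> {"op": "jog_arm", "data": {"targets": "0 0 4 0 0 0 1;0 0 2 0 0 0 1;0 0 0 0 0 0 1;0 0 0 0 0 0 1"}}

```text
t: 12.75
tool_pos: [447.0, -158.3, -4.3]
ee_rot: [-3.142, -0.0, 1.572]
ft_force: [0.5, 0.3, 0.0]
gripper_width: 0.999
grasp_force: 0.0
```

```bash
python3 - <<'E'
from h import *
S=cloud("side");p,X,D,o=S
near=(np.hypot(X[:,0]-447,X[:,1]+158)<75)
dark=p.max(1)<110
m=near&dark&(X[:,2]>10)
s=state();print(s["tool_pos"],s["ft_force"])
im=p.reshape(420,560,3)[205:325,165:325];cv2.imwrite("pics/k2.png",cv2.resize(im[:,:,::-1],None,fx=4,fy=4))
E
```

```text
[ 447.2 -158.3   -4.1] [-1.   0.6  0.5]
```

View pics/k2.png

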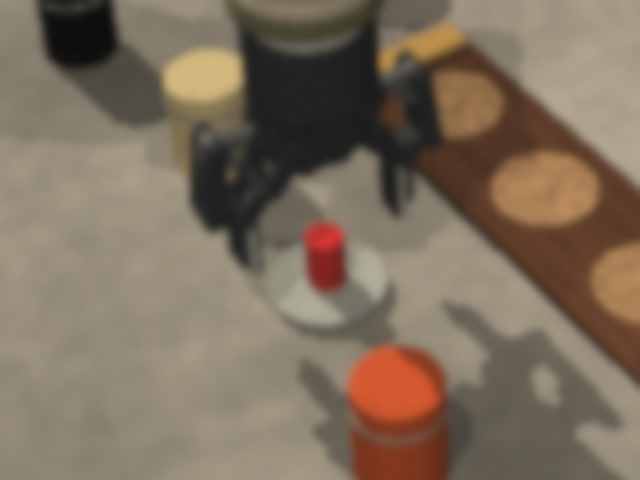

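The tips stand open well above the disc at crop (400,215) and (245,265), with the knob between them. I go 9 mm lower and close.

>>> {"op": "jog_arm", "data": {"targets": "0.8 0.4 5 0 0 0 1;0 0 4 0 0 0 1;0 0 0 0 0 0 -1;0 0 0 0 0 0 -1;0 0 0 0 0 0 -1;0 0 0 0 0 0 -1;0 0 0 0 0 0 -1;0 0 0 0 0 0 -1"}}

```text
t: 13.6
tool_pos: [447.7, -157.5, -13.0]
ee_rot: [3.141, 0.0, 1.572]
ft_force: [-0.3, -0.2, 2.0]
gripper_width: 0.265
grasp_force: 39.2
```

>>> {"op": "jog_arm", "data": {"targets": "0 0 0 0 0 0 -1;0 0 0 0 0 0 -1;0 0 -2 0 0 0 -1;0 0 -4 0 0 0 -1;0 0 -4 0 0 0 -1;0 0 0 0 0 0 -1;0 0 0 0 0 0 -1"}}

```text
t: 14.3
tool_pos: [447.6, -157.5, -3.1]
ee_rot: [3.141, 0.0, 1.572]
ft_force: [0.8, -0.2, -0.9]
gripper_width: 0.267
grasp_force: 39.2
```

```bash
python3 - <<'E'
from h import *
p,X,D,o=cloud("side")
im=p.reshape(420,560,3)[205:325,165:325];cv2.imwrite("pics/k3.png",cv2.resize(im[:,:,::-1],None,fx=4,fy=4))
E
```

```text
(no output)
```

View pics/k3.png

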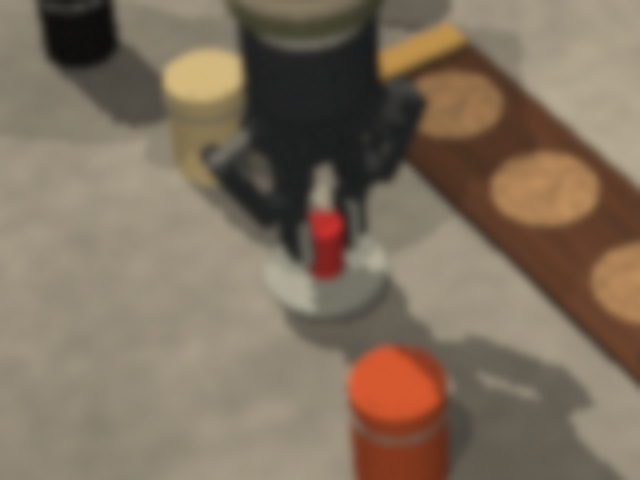

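Lid held and lifted (crop disc centre (325,278)). Now up, then over the cup.

>>> {"op": "jog_arm", "data": {"targets": "0 0 -10 0 0 0 -1;0 0 -22 0 0 0 -1;0 0 -30 0 0 0 -1;0 0 -30 0 0 0 -1;6 3 -25 0 0 0 -1;14 7 -15 0 0 0 -1;24 11 0 0 0 0 -1;30 15 0 0 0 0 -1"}}

```text
t: 15.15
tool_pos: [484.1, -83.5, 130.4]
ee_rot: [3.139, 0.001, 1.57]
ft_force: [0.2, -0.6, -2.0]
gripper_width: 0.26
grasp_force: 39.4
```

>>> {"op": "jog_arm", "data": {"targets": "34 16 0 0 0 0 -1;34 16 0 0 0 0 -1;34 16 0 0 0 0 -1;34 16 0 0 0 0 -1;34 16 0 0 0 0 -1;30 15 0 0 0 0 -1;22 12 0 0 0 0 -1;14 7 0 0 0 0 -1"}}

```text
t: 15.95
tool_pos: [597.6, 154.8, 129.2]
ee_rot: [3.141, -0.0, 1.573]
ft_force: [-0.2, -0.4, -1.2]
gripper_width: 0.264
grasp_force: 39.4
```

>>> {"op": "jog_arm", "data": {"targets": "8 4 0 0 0 0 -1;3 2 0 0 0 0 -1;0 0 0 0 0 0 -1;0 0 0 0 0 0 -1;0 0 0 0 0 0 -1"}}

```text
t: 16.45
tool_pos: [602.9, 162.9, 128.8]
ee_rot: [-3.142, 0.0, 1.571]
ft_force: [0.5, 0.1, -1.2]
gripper_width: 0.262
grasp_force: 39.4
```

>>> {"op": "jog_arm", "data": {"targets": "0.7 1 10 0 0 0 -1;0 0 16 0 0 0 -1;0 0 12 0 0 0 -1;0 0 6 0 0 0 -1;0 0 3 0 0 0 -1;0 0 1 0 0 0 -1;0 0 0 0 0 0 -1;0 0 0 0 0 0 -1"}}

```text
t: 17.25
tool_pos: [604.6, 164.5, 81.4]
ee_rot: [3.14, -0.0, 1.572]
ft_force: [0.2, -0.3, -1.5]
gripper_width: 0.262
grasp_force: 39.4
```

>>> {"op": "jog_arm", "data": {"targets": "0 0 1.5 0 0 0 -1;0 0 1 0 0 0 -1;0 0 0 0 0 0 -1;0 0 0 0 0 0 -1"}}

```text
t: 17.65
tool_pos: [604.1, 164.4, 78.2]
ee_rot: [-3.142, 0.0, 1.572]
ft_force: [1.1, -0.0, -1.1]
gripper_width: 0.263
grasp_force: 39.4
```

>>> {"op": "jog_arm", "data": {"targets": "0 0 0.7 0 0 0 -1;0 0 0.5 0 0 0 -1;0 0 0 0 0 0 -1;0 0 0 0 0 0 -1"}}

```text
t: 18.05
tool_pos: [604.2, 164.4, 77.1]
ee_rot: [3.141, -0.0, 1.572]
ft_force: [0.4, -0.6, -0.7]
gripper_width: 0.262
grasp_force: 39.5
```

>>> {"op": "jog_arm", "data": {"targets": "0 0 0.6 0 0 0 -1;0 0 0 0 0 0 -1;0 0 0 0 0 0 -1"}}

```text
t: 18.35
tool_pos: [604.2, 164.5, 76.9]
ee_rot: [3.141, -0.0, 1.572]
ft_force: [-1.4, -0.2, 5.3]
gripper_width: 0.267
grasp_force: 39.9
```

>>> {"op": "jog_arm", "data": {"targets": "0 0 0 0 0 0 0;0 0 0 0 0 0 1;0 0 0 0 0 0 1;0 0 0 0 0 0 1;0 0 0 0 0 0 1;0 0 -8 0 0 0 1;0 0 -20 0 0 0 1;0 0 -25 0 0 0 1"}}

```text
t: 19.15
tool_pos: [603.1, 164.2, 129.1]
ee_rot: [-3.139, 0.0, 1.572]
ft_force: [-0.8, 0.4, 0.3]
gripper_width: 0.999
grasp_force: 0.0
```

>>> {"op": "jog_arm", "data": {"targets": "-8 -8 0 0 0 0 1;-18 -16 0 0 0 0 1;-27 -25 0 0 0 0 1;-30 -27 0 0 0 0 1;-30 -27 0 0 0 0 1;-27 -25 0 0 0 0 1;-20 -19 0 0 0 0 1;-12 -11 0 0 0 0 1"}}

```text
t: 19.95
tool_pos: [444.5, -9.2, 129.1]
ee_rot: [-3.141, 0.0, 1.571]
ft_force: [1.0, 0.4, 0.7]
gripper_width: 0.997
grasp_force: 0.0
```

>>> {"op": "jog_arm", "data": {"targets": "-6 -6 10 0 0 0 1;-4 -3 20 0 0 0 1;0 0 0 0 0 0 1;0 0 0 0 0 0 1;0 0 0 0 0 0 1"}}

```text
t: 20.45
tool_pos: [437.9, -17.4, 100.0]
ee_rot: [3.141, -0.0, 1.572]
ft_force: [0.9, 0.3, 0.5]
gripper_width: 1.001
grasp_force: 0.0
```

```bash
python3 - <<'E'
from h import *
s=state();print(s["tool_pos"])
S=cloud()
print("disc",*blob(S,(604,164),50,93,104,98)); print("knob",*blob(S,(604,164),50,122,145,134))
p=S[0].reshape(420,560,3)
cv2.imwrite("pics/t4.png",cv2.resize(p[100:340,100:480,::-1],None,fx=2,fy=2))
E
```

```text
[437.9 -17.4 100. ]
disc [603.2 163.4] [603.7 164.2] 71.86392211914062 747 97.36420926979031 1.703935521514093
knob [603.2 163.2] [603.1 163.1] 25.145811080932617 110 133.23701810316305 2.6505976167707743
```

View pics/t4.png

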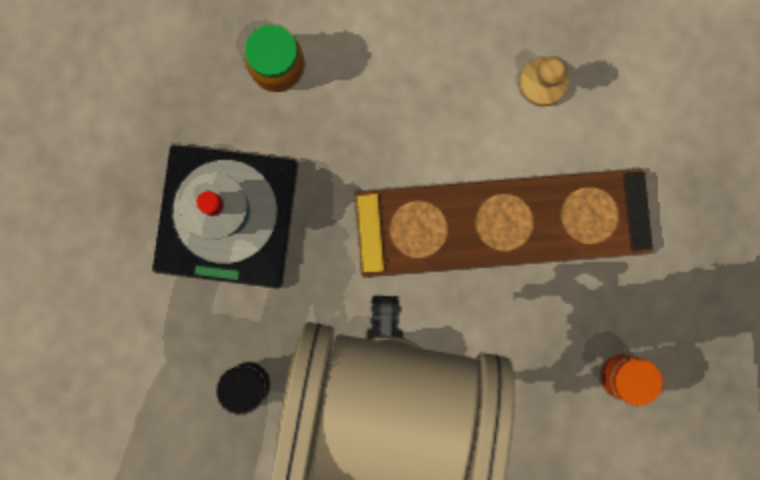

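The lid sits centred on the cup (knob at crop (208,203), heights 98 and 134 as they should be). Cream tin next.

>>> {"op": "jog_arm", "data": {"targets": "-0.3 -0.8 12 0 0 0 1;0 0 25 0 0 0 1;0 0 32 0 0 0 1;0 0 24 0 0 0 1;0 0 12 0 0 0 1;0 0 5 0 0 0 1;0 0 0 0 0 0 1;0 0 0 0 0 0 1"}}

```text
t: 21.3
tool_pos: [437.6, -18.2, -9.5]
ee_rot: [3.14, 0.0, 1.572]
ft_force: [-0.3, 0.2, 0.5]
gripper_width: 0.999
grasp_force: 0.0
```

>>> {"op": "jog_arm", "data": {"targets": "0 0 0 0 0 0 -1;0 0 0 0 0 0 -1;0 0 0 0 0 0 -1;0 0 0 0 0 0 -1;0 0 0 0 0 0 -1;0 0 0 0 0 0 -1"}}

```text
t: 21.9
tool_pos: [437.3, -18.2, -9.6]
ee_rot: [3.14, 0.0, 1.572]
ft_force: [-0.5, 0.4, 7.0]
gripper_width: 0.6
grasp_force: 41.1
```

>>> {"op": "jog_arm", "data": {"targets": "0 0 -6 0 0 0 -1;0 0 -14 0 0 0 -1;0 0 -20 0 0 0 -1;0 0 -14 0 0 0 -1;-2 8 -4 0 0 0 -1;-5 18 0 0 0 0 -1;-7 26 0 0 0 0 -1;-8 28 0 0 0 0 -1"}}

```text
t: 22.7
tool_pos: [517.3, -40.2, 46.7]
ee_rot: [-3.141, -0.0, 1.572]
ft_force: [-0.6, 0.8, -1.2]
gripper_width: 0.598
grasp_force: 42.0
```

>>> {"op": "jog_arm", "data": {"targets": "-8 27 0 0 0 0 -1;-6 22 0 0 0 0 -1;-4 13 0 0 0 0 -1;-2 7 0 0 0 0 -1;0 2 0 0 0 0 -1;0 0 0 0 0 0 -1;0 0 0 0 0 0 -1;0 0 0 0 0 0 -1"}}

```text
t: 23.5
tool_pos: [587.0, -59.7, 47.4]
ee_rot: [-3.141, -0.0, 1.572]
ft_force: [-0.5, -0.3, -1.4]
gripper_width: 0.599
grasp_force: 42.1
```

>>> {"op": "jog_arm", "data": {"targets": "0 1 10 0 0 0 -1;0 0 14 0 0 0 -1;0 0 10 0 0 0 -1;0 0 5 0 0 0 -1;0 0 2 0 0 0 -1;0 0 1 0 0 0 -1;0 0 0 0 0 0 -1;0 0 0 0 0 0 -1"}}

```text
t: 24.3
tool_pos: [589.0, -60.0, 6.0]
ee_rot: [3.141, 0.0, 1.572]
ft_force: [0.7, -0.3, -1.7]
gripper_width: 0.601
grasp_force: 42.1
```

>>> {"op": "jog_arm", "data": {"targets": "0 0 1 0 0 0 -1;0 0 0.7 0 0 0 -1;0 0 0 0 0 0 -1;0 0 0 0 0 0 -1"}}

```text
t: 24.7
tool_pos: [588.5, -59.9, 3.7]
ee_rot: [-3.142, 0.0, 1.572]
ft_force: [0.2, 0.5, -2.1]
gripper_width: 0.603
grasp_force: 42.1
```

>>> {"op": "jog_arm", "data": {"targets": "0 0 0.8 0 0 0 -1;0 0 0.6 0 0 0 -1;0 0 0 0 0 0 -1;0 0 0 0 0 0 -1"}}

```text
t: 25.1
tool_pos: [588.6, -59.9, 2.5]
ee_rot: [3.142, 0.0, 1.572]
ft_force: [-0.6, 0.2, 1.6]
gripper_width: 0.6
grasp_force: 42.4
```

>>> {"op": "jog_arm", "data": {"targets": "0 0 0 0 0 0 0;0 0 0 0 0 0 1;0 0 0 0 0 0 1;0 0 0 0 0 0 1;0 0 0 0 0 0 1;0 0 -10 0 0 0 1;0 0 -30 0 0 0 1;0 0 -40 0 0 0 1"}}

```text
t: 25.9
tool_pos: [586.5, -59.5, 81.4]
ee_rot: [-3.137, -0.001, 1.572]
ft_force: [0.1, -0.1, 0.6]
gripper_width: 1.002
grasp_force: 0.0
```

>>> {"op": "jog_arm", "data": {"targets": "6 -6 -18 0 0 0 1;15 -15 0 0 0 0 1;26 -24 0 0 0 0 1;32 -30 0 0 0 0 1;34 -32 0 0 0 0 1;30 -28 0 0 0 0 1;24 -22 0 0 0 0 1;15 -14 0 0 0 0 1"}}

```text
t: 26.7
tool_pos: [415.9, 123.5, 101.1]
ee_rot: [3.141, -0.001, 1.573]
ft_force: [-0.1, 0.7, 0.4]
gripper_width: 0.996
grasp_force: 0.0
```

>>> {"op": "jog_arm", "data": {"targets": "8 -8 0 0 0 0 1;4 -4 0 0 0 0 1;0 0 0 0 0 0 1;0 0 0 0 0 0 1;0 0 0 0 0 0 1"}}

```text
t: 27.2
tool_pos: [405.9, 133.3, 100.4]
ee_rot: [3.141, 0.0, 1.571]
ft_force: [0.2, -0.7, 0.0]
gripper_width: 0.999
grasp_force: 0.0
```

>>> {"op": "jog_arm", "data": {"targets": "0.6 -0.7 12 0 0 0 1;0 0 25 0 0 0 1;0 0 32 0 0 0 1;0 0 24 0 0 0 1;0 0 12 0 0 0 1;0 0 5 0 0 0 1;0 0 0 0 0 0 1;0 0 0 0 0 0 1"}}

```text
t: 28.0
tool_pos: [405.6, 134.7, -8.7]
ee_rot: [3.14, -0.0, 1.572]
ft_force: [-0.3, -0.2, -0.3]
gripper_width: 1.001
grasp_force: 0.0
```

>>> {"op": "jog_arm", "data": {"targets": "0 0 0 0 0 0 -1;0 0 0 0 0 0 -1;0 0 0 0 0 0 -1;0 0 0 0 0 0 -1;0 0 0 0 0 0 -1;0 0 0 0 0 0 -1"}}

```text
t: 28.6
tool_pos: [405.5, 134.7, -8.7]
ee_rot: [3.14, -0.0, 1.572]
ft_force: [-1.0, -0.1, 6.4]
gripper_width: 0.601
grasp_force: 41.2
```

```bash
python3 - <<'E'
from h import *
S=cloud();print("cream",*blob(S,(588,-60),50,74,92,82))
print("lid",*blob(S,(604,164),50,93,104,98))
E
```

```text
cream [587.8 -59.1] [587.8 -59.1] 51.78436279296875 443 81.87805506644406 1.9810571731947932
lid [603.3 163.3] [603.8 164.1] 71.99054718017578 752 97.48276698255683 1.7129249527939863
```

>>> {"op": "jog_arm", "data": {"targets": "0 0 -6 0 0 0 -1;0 0 -16 0 0 0 -1;0 0 -24 0 0 0 -1;0 0 -24 0 0 0 -1;-4 2 -16 0 0 0 -1;-12 6 -8 0 0 0 -1;-22 12 0 0 0 0 -1;-32 16 0 0 0 0 -1"}}

```text
t: 29.45
tool_pos: [441.0, 64.8, 85.0]
ee_rot: [3.141, -0.001, 1.574]
ft_force: [0.2, 1.0, -1.8]
gripper_width: 0.604
grasp_force: 42.0
```

>>> {"op": "jog_arm", "data": {"targets": "-38 20 0 0 0 0 -1;-40 20 0 0 0 0 -1;-40 20 0 0 0 0 -1;-40 20 0 0 0 0 -1;-40 21 0 0 0 0 -1;-38 20 0 0 0 0 -1;-32 16 0 0 0 0 -1;-24 12 0 0 0 0 -1"}}

```text
t: 30.25
tool_pos: [590.3, -229.6, 84.2]
ee_rot: [-3.141, 0.0, 1.571]
ft_force: [0.3, 0.8, -1.3]
gripper_width: 0.601
grasp_force: 42.0
```

>>> {"op": "jog_arm", "data": {"targets": "-16 8 0 0 0 0 -1;-9 5 0 0 0 0 -1;-4 2 0 0 0 0 -1;0 0 0 0 0 0 -1;0 0 0 0 0 0 -1;0 0 0 0 0 0 -1"}}

```text
t: 30.85
tool_pos: [604.8, -255.3, 84.3]
ee_rot: [-3.141, -0.0, 1.573]
ft_force: [-0.3, 0.5, -1.2]
gripper_width: 0.598
grasp_force: 42.1
```

>>> {"op": "jog_arm", "data": {"targets": "-1 0.8 10 0 0 0 -1;-1 0.7 20 0 0 0 -1;0 0 20 0 0 0 -1;0 0 14 0 0 0 -1;0 0 8 0 0 0 -1;0 0 4 0 0 0 -1;0 0 0 0 0 0 -1;0 0 0 0 0 0 -1"}}

```text
t: 31.65
tool_pos: [607.2, -258.6, 9.3]
ee_rot: [3.14, 0.001, 1.572]
ft_force: [-0.1, 0.2, -0.2]
gripper_width: 0.599
grasp_force: 42.0
```

>>> {"op": "jog_arm", "data": {"targets": "0 0 1.5 0 0 0 -1;0 0 0.7 0 0 0 -1;0 0 0 0 0 0 -1;0 0 0 0 0 0 -1"}}

```text
t: 32.05
tool_pos: [606.6, -258.3, 6.3]
ee_rot: [3.141, 0.0, 1.572]
ft_force: [0.1, -0.4, -1.7]
gripper_width: 0.599
grasp_force: 42.0
```

>>> {"op": "jog_arm", "data": {"targets": "0.5 0 1.5 0 0 0 -1;0 0 0.8 0 0 0 -1;0 0 0.4 0 0 0 -1;0 0 0 0 0 0 -1;0 0 0 0 0 0 -1"}}

```text
t: 32.55
tool_pos: [606.5, -257.7, 3.4]
ee_rot: [-3.142, -0.0, 1.572]
ft_force: [-1.3, 0.4, -0.4]
gripper_width: 0.601
grasp_force: 42.4
```

>>> {"op": "jog_arm", "data": {"targets": "0 0 0.5 0 0 0 -1;0 0 0 0 0 0 -1;0 0 0 0 0 0 -1"}}

```text
t: 32.85
tool_pos: [606.5, -257.7, 3.4]
ee_rot: [-3.142, 0.0, 1.572]
ft_force: [-3.3, 2.0, 5.5]
gripper_width: 0.598
grasp_force: 42.5
```

>>> {"op": "jog_arm", "data": {"targets": "0 0 0 0 0 0 0;0 0 0 0 0 0 1;0 0 0 0 0 0 1;0 0 0 0 0 0 1;0 0 0 0 0 0 1;0 0 -10 0 0 0 1;0 0 -30 0 0 0 1;0 0 -40 0 0 0 1"}}

```text
t: 33.65
tool_pos: [604.6, -256.8, 81.7]
ee_rot: [-3.137, -0.002, 1.572]
ft_force: [0.8, -0.4, -0.1]
gripper_width: 0.999
grasp_force: 0.0
```

>>> {"op": "jog_arm", "data": {"targets": "-1 -6 -17 0 0 0 1;-3 -16 0 0 0 0 1;-6 -27 0 0 0 0 1;-7 -33 0 0 0 0 1;-7 -33 0 0 0 0 1;-6 -28 0 0 0 0 1;-5 -20 0 0 0 0 1;-3 -12 0 0 0 0 1"}}

```text
t: 34.45
tool_pos: [430.0, -296.3, 100.2]
ee_rot: [3.142, 0.0, 1.571]
ft_force: [-0.6, 0.3, 0.3]
gripper_width: 0.999
grasp_force: 0.0
```

>>> {"op": "jog_arm", "data": {"targets": "-1 -7 0 0 0 0 1;0 -2 0 0 0 0 1;0 0 0 0 0 0 1;0 0 0 0 0 0 1;0 0 0 0 0 0 1"}}

```text
t: 34.95
tool_pos: [423.1, -296.7, 99.8]
ee_rot: [3.142, -0.0, 1.573]
ft_force: [-0.5, 0.4, -1.2]
gripper_width: 0.996
grasp_force: 0.0
```

>>> {"op": "jog_arm", "data": {"targets": "-0.3 -1.3 12 0 0 0 1;0 0 25 0 0 0 1;0 0 32 0 0 0 1;0 0 24 0 0 0 1;0 0 11 0 0 0 1;0 0 5 0 0 0 1;0 0 0 0 0 0 1;0 0 0 0 0 0 1"}}

```text
t: 35.75
tool_pos: [422.1, -298.0, -7.9]
ee_rot: [3.14, 0.001, 1.572]
ft_force: [-0.2, -0.1, 0.4]
gripper_width: 1.007
grasp_force: 0.0
```

>>> {"op": "jog_arm", "data": {"targets": "0 0 0 0 0 0 -1;0 0 0 0 0 0 -1;0 0 0 0 0 0 -1;0 0 0 0 0 0 -1;0 0 0 0 0 0 -1;0 0 0 0 0 0 -1"}}

```text
t: 36.35
tool_pos: [421.9, -297.9, -8.0]
ee_rot: [3.14, 0.001, 1.572]
ft_force: [-0.6, 0.4, 7.1]
gripper_width: 0.602
grasp_force: 41.7
```

```bash
python3 - <<'E'
from h import *
S=cloud();print("dark",*blob(S,(606,-258),45,74,92,82))
E
```

```text
dark [ 605.6 -255.3] [ 605.7 -255.4] 52.956024169921875 456 81.8734232448918 2.0964373057223287
```

>>> {"op": "jog_arm", "data": {"targets": "0 0 -6 0 0 0 -1;0 0 -16 0 0 0 -1;0 0 -24 0 0 0 -1;0 0 -24 0 0 0 -1;4 5 -16 0 0 0 -1;9 12 -8 0 0 0 -1;16 20 0 0 0 0 -1;22 28 0 0 0 0 -1"}}

```text
t: 37.2
tool_pos: [486.6, -245.7, 84.9]
ee_rot: [-3.141, 0.0, 1.57]
ft_force: [0.6, -0.1, -0.6]
gripper_width: 0.602
grasp_force: 42.0
```

>>> {"op": "jog_arm", "data": {"targets": "23 29 0 0 0 0 -1;23 29 0 0 0 0 -1;18 23 0 0 0 0 -1;12 15 0 0 0 0 -1;7 9 0 0 0 0 -1;3 4 0 0 0 0 -1;0 0 0 0 0 0 -1;0 0 0 0 0 0 -1"}}

```text
t: 38.0
tool_pos: [594.5, -160.6, 84.7]
ee_rot: [-3.141, 0.0, 1.571]
ft_force: [-1.3, 0.4, -1.2]
gripper_width: 0.6
grasp_force: 42.0
```

>>> {"op": "jog_arm", "data": {"targets": "0.5 2 10 0 0 0 -1;0 0.7 20 0 0 0 -1;0 0 20 0 0 0 -1;0 0 14 0 0 0 -1;0 0 8 0 0 0 -1;0 0 4 0 0 0 -1;0 0 0 0 0 0 -1;0 0 0 0 0 0 -1"}}

```text
t: 38.8
tool_pos: [598.5, -159.9, 9.8]
ee_rot: [3.14, 0.0, 1.572]
ft_force: [0.4, -0.5, -1.4]
gripper_width: 0.599
grasp_force: 42.0
```

>>> {"op": "jog_arm", "data": {"targets": "0 0 1.2 0 0 0 -1;0 0 0.6 0 0 0 -1;0 0 0 0 0 0 -1;0 0 0 0 0 0 -1"}}

```text
t: 39.2
tool_pos: [597.9, -159.6, 7.3]
ee_rot: [3.141, 0.0, 1.572]
ft_force: [0.3, -0.2, -1.4]
gripper_width: 0.602
grasp_force: 42.0
```

>>> {"op": "jog_arm", "data": {"targets": "0 -0.3 1.5 0 0 0 -1;0 0 0.8 0 0 0 -1;0 0 0.4 0 0 0 -1;0 0 0 0 0 0 -1;0 0 0 0 0 0 -1"}}

```text
t: 39.7
tool_pos: [597.5, -159.5, 4.3]
ee_rot: [-3.141, -0.0, 1.572]
ft_force: [-0.6, -0.3, -2.3]
gripper_width: 0.6
grasp_force: 42.0
```

>>> {"op": "jog_arm", "data": {"targets": "0 0 0.5 0 0 0 -1;0 0 0 0 0 0 -1;0 0 0 0 0 0 -1"}}

```text
t: 40.0
tool_pos: [597.6, -159.6, 4.0]
ee_rot: [3.141, 0.0, 1.572]
ft_force: [-0.1, 0.7, 1.1]
gripper_width: 0.598
grasp_force: 42.0
```

Contact. Release, rise and back off to look.

>>> {"op": "jog_arm", "data": {"targets": "0 0 0 0 0 0 0;0 0 0 0 0 0 1;0 0 0 0 0 0 1;0 0 0 0 0 0 1;0 0 0 0 0 0 1;0 0 -10 0 0 0 1;0 0 -30 0 0 0 1;0 0 -40 0 0 0 1"}}

```text
t: 40.8
tool_pos: [595.5, -158.9, 82.9]
ee_rot: [-3.137, -0.002, 1.572]
ft_force: [0.4, 0.4, -0.2]
gripper_width: 1.001
grasp_force: 0.0
```

>>> {"op": "jog_arm", "data": {"targets": "0 -6 -15 0 0 0 1;0 -20 -5 0 0 0 1;0 -35 0 0 0 0 1;0 -40 0 0 0 0 1;0 -35 0 0 0 0 1;0 -20 0 0 0 0 1;0 -8 0 0 0 0 1;0 0 0 0 0 0 1"}}

```text
t: 41.6
tool_pos: [433.3, -159.9, 104.4]
ee_rot: [3.141, 0.0, 1.571]
ft_force: [1.0, -0.0, 1.0]
gripper_width: 1.001
grasp_force: 0.0
```

```bash
python3 - <<'E'
from h import *
S=cloud();print(state()["tool_pos"])
for n,xy in dict(cream=(588,-59),amber=(597,-159),dark=(606,-257)).items(): print(n,*blob(S,xy,45,74,92,82))
print("lid",*blob(S,(604,164),50,93,104,98))
p=S[0].reshape(420,560,3)
cv2.imwrite("pics/t5.png",cv2.resize(p[100:340,100:480,::-1],None,fx=2,fy=2))
E
```

```text
[ 434.1 -160.   104.5]
cream [587.7 -59.1] [587.8 -59.1] 51.78436279296875 443 81.84112974256539 1.8244528574679844
amber [ 596.9 -160.2] [ 596.8 -160.3] 51.81019973754883 447 81.86206021797307 1.8962887954010195
dark [ 605.7 -255.4] [ 605.7 -255.2] 53.39007568359375 451 81.94694526150317 2.014086497885588
lid [603.2 163.2] [603.8 164.1] 71.99054718017578 751 97.51434622235718 1.7070676540925052
```

View pics/t5.png

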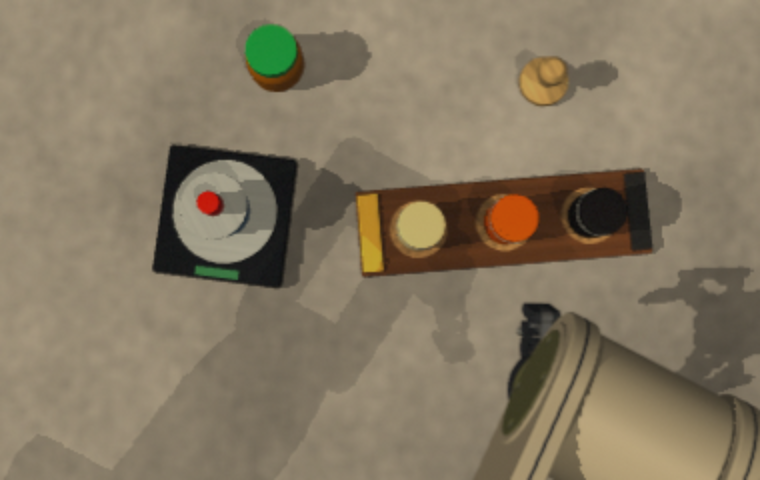

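All are in order; the dark tin (crop (600,210)) is 3 mm off its spot centre, so I regrip it and shift it.

>>> {"op": "jog_arm", "data": {"targets": "-5 8 0 0 0 0 1;-10 18 0 0 0 0 1;-16 29 0 0 0 0 1;-18 33 0 0 0 0 1;-17 31 0 0 0 0 1;-14 25 0 0 0 0 1;-9 16 0 0 0 0 1;-5 9 0 0 0 0 1"}}

```text
t: 42.45
tool_pos: [605.2, -254.5, 102.6]
ee_rot: [3.141, -0.0, 1.572]
ft_force: [-0.2, -0.7, 0.2]
gripper_width: 0.997
grasp_force: 0.0
```

>>> {"op": "jog_arm", "data": {"targets": "-1.3 3 0 0 0 0 1;0 0 0 0 0 0 1;0 0 0 0 0 0 1;0 0 0 0 0 0 1"}}

```text
t: 42.85
tool_pos: [605.4, -254.6, 103.8]
ee_rot: [-3.141, -0.0, 1.572]
ft_force: [0.6, 0.2, 0.4]
gripper_width: 0.995
grasp_force: 0.0
```

Descend to z ≈ 5, close.

>>> {"op": "jog_arm", "data": {"targets": "-0.6 0.3 12 0 0 0 1;0 0 25 0 0 0 1;0 0 30 0 0 0 1;0 0 18 0 0 0 1;0 0 9 0 0 0 1;0 0 4 0 0 0 1;0 0 0 0 0 0 1;0 0 0 0 0 0 1"}}

```text
t: 43.65
tool_pos: [607.0, -256.0, 7.4]
ee_rot: [3.14, 0.001, 1.572]
ft_force: [-0.3, -0.5, 0.3]
gripper_width: 1.003
grasp_force: 0.0
```

>>> {"op": "jog_arm", "data": {"targets": "0 0 0 0 0 0 -1;0 0 0 0 0 0 -1;0 0 0 0 0 0 -1;0 0 0 0 0 0 -1;0 0 0 0 0 0 -1;0 0 0 0 0 0 -1"}}

```text
t: 44.25
tool_pos: [606.6, -255.8, 6.9]
ee_rot: [3.14, 0.001, 1.572]
ft_force: [0.4, 0.3, 5.4]
gripper_width: 0.596
grasp_force: 41.9
```

>>> {"op": "jog_arm", "data": {"targets": "0 0 -2 0 0 0 -1;0 0 -3 0 0 0 -1;-1.5 0.5 0 0 0 0 -1;-1.3 0.5 0 0 0 0 -1;0 0 0 0 0 0 -1;0 0 0 0 0 0 -1"}}

```text
t: 44.85
tool_pos: [606.7, -258.2, 10.6]
ee_rot: [-3.141, -0.0, 1.572]
ft_force: [0.3, 0.3, -0.9]
gripper_width: 0.6
grasp_force: 41.8
```

>>> {"op": "jog_arm", "data": {"targets": "-0.5 0 2 0 0 0 -1;0 0 1 0 0 0 -1;0 0 0.5 0 0 0 -1;0 0 0.3 0 0 0 -1;0 0 0 0 0 0 -1;0 0 0 0 0 0 -1"}}

```text
t: 45.45
tool_pos: [607.0, -258.8, 7.1]
ee_rot: [3.141, 0.0, 1.572]
ft_force: [0.3, 0.1, -0.7]
gripper_width: 0.599
grasp_force: 41.8
```

>>> {"op": "jog_arm", "data": {"targets": "0 0 0.5 0 0 0 -1;0 0 0.3 0 0 0 -1;0 0 0 0 0 0 -1;0 0 0 0 0 0 -1"}}

```text
t: 45.85
tool_pos: [607.1, -258.9, 7.0]
ee_rot: [3.141, 0.0, 1.572]
ft_force: [-3.0, 2.2, 5.4]
gripper_width: 0.599
grasp_force: 42.4
```

>>> {"op": "jog_arm", "data": {"targets": "0 0 -0.4 0 0 0 -0.2;0 0 0 0 0 0 0.4;0 0 0 0 0 0 1;0 0 0 0 0 0 1;0 0 0 0 0 0 1;0 0 -10 0 0 0 1;0 0 -30 0 0 0 1;0 0 -40 0 0 0 1"}}

```text
t: 46.65
tool_pos: [605.1, -257.8, 85.5]
ee_rot: [-3.137, -0.002, 1.572]
ft_force: [1.2, 0.1, 1.1]
gripper_width: 1.001
grasp_force: 0.0
```

>>> {"op": "jog_arm", "data": {"targets": "0 -6 -15 0 0 0 1;0 -20 -5 0 0 0 1;0 -35 0 0 0 0 1;0 -40 0 0 0 0 1;0 -35 0 0 0 0 1;0 -20 0 0 0 0 1;0 -8 0 0 0 0 1;0 0 0 0 0 0 1"}}

```text
t: 47.45
tool_pos: [442.6, -259.2, 107.2]
ee_rot: [3.141, 0.001, 1.571]
ft_force: [-0.3, -0.0, 1.0]
gripper_width: 0.998
grasp_force: 0.0
```

```bash
python3 - <<'E'
from h import *
S=cloud()
for n,xy in dict(cream=(588,-59),amber=(597,-159),dark=(606,-257)).items(): print(n,*blob(S,xy,45,74,92,82))
print("lid",*blob(S,(604,164),50,93,104,98))
E
```

```text
cream [587.8 -59.1] [587.8 -59.1] 51.78436279296875 442 81.83266694092652 1.871345095683914
amber [ 596.8 -160.1] [ 596.4 -159.9] 52.619354248046875 448 81.93586157989876 1.890503910567829
dark [ 606.4 -258.5] [ 606.2 -258.5] 52.68478775024414 449 82.0259514182386 1.8996391787151106
lid [603.2 163.3] [603.7 164.2] 71.86392211914062 752 97.48257766770297 1.8141439870006533
```

All tins are within about 1 mm of their spots; handing in.

```bash
python3 -c "
from station import *
print(finish_job())"
```

```text
the job is handed in; nothing more can be done
None
```

The job is handed in at about 47 s: by the last camera check the cream, amber and dark tins stand in order from the brass end, each about 1 mm from its spot's centre, the lidded cup is centred on the pan, and the jar and tamper were not touched.

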